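# Wedge a rocking stirrer level

### The arm

A 6-joint arm with a two-finger parallel gripper is mounted at the origin on a cart in front of the work surface, level with it; the furniture and walls round the work are solid. World frame = base frame: x ahead of the robot, y to its left, z up, the work surface at z = 0. Lengths are in mm, angles in rad, forces in N, time in s.
With the tool pointing down it reaches from about 300 to 850 mm from the base axis. Payload 4.2 kg.
Tool frame: the origin (TCP) lies midway between the tips of the shut fingers; the grasp point (between the pads) lies 19 mm behind it; z points along the fingers, y is the line along which they close (so a half turn about z gives the same grasp; the last joint's range is limited). The gripper opens to 91 mm and grips with 3 to 60 N. Pads are 32 mm wide; open, the fingers measure 118 mm over their backs; the gripper's body (76 mm by 178 mm) begins 60 mm behind the grasp point.
Start: joints at [1.233, 0.32, 1.565, -0, 1.257, -0.02], TCP at [179.678, 546.226, 181.176] pointing down, gripper open.
Joint ranges: [-3.11, 3.11], [-0.84, 2.01], [0.21, 2.61], [-1.34, 4.49], [0.05, 2.63], [-2.56, 2.56]. Speed limits (rad/s): [2.57, 2.57, 3.14, 3.14, 3.14, 3.14].

### API

Orientations are given as a rotation vector (axis times angle).
In Python, from workcell import * gives the robot as it stands.
- The arm moves only by the tool move_arm, never from a script. Its argument "rows" is a list of rows, each an object with "grip": the gripper command: -1 is shut, 1 is fully open, values between are in proportion; "delta_pos": the shift along the world's x, y, z as a fraction of full scale, a list of three; "twist": the turn about the world's z as a fraction of full scale. In form: [{"grip": grip, "delta_pos": [tx, ty, tz], "twist": twist}, ...]. A call has exactly 5 rows; each row is the pose to reach, as a shift and turn from the pose commanded when the call began; what a row does not reach only later rows make up. Full scale, the value 1, is 10 cm for a shift and 2 rad for a turn. A row lasts 1/10 s, in which the tool goes at most 50 mm and 8.59 degrees, less where a joint would pass 70% of its speed; a pose out of reach is approached as far as the arm can. A call with a number of a shift or a turn outside -1 to 1 is refused whole. A call with a gripper value outside its range is refused whole. The fingers move at their own pace and stop on an object; "squeeze" is the grip in N (left out, the last holds). Time passes only in rows, so rows that repeat a pose let the fingers close, or fill a call up. It gives the time, the measured TCP pose, the force, the opening and the grip force at its end, in the units of the state.
- get_state(): the state, without advancing time (a new reading comes with each control period).
- grab_frame(name): name is "scene" or "top" or "wrist"; returns a dict with "img" (420x560x3 uint8, blue, green, red), "camera_matrix" (3x3 intrinsics, pixels), "rvec" (rotation vector, rad) and "tvec" (3), from world to camera coordinates, as OpenCV has them. Camera axes: x right, y down, z forward; pixel columns grow to the right and rows downward; lengths in mm; the calibration is good to about 2 mm. A picture is of the moment at which its call begins. There is no depth.
- close_job(): hands the job in; it is judged then, once.
The state is a dict: "time": time; "joints": joint angles; "dq": joint speeds; "tau": joint torques, N m; "tcp_pos": TCP position; "tool_rot": TCP orientation; "ft_force": force on the tool from outside, world axes, zero at the start; "ft_torque": the same for the moment, N m; "opening": finger opening in mm; "finger_force": force on a finger pad.
Only numpy, scipy, OpenCV 4.12 (cv2) and the standard library are available. Lean on these libraries where they do the work, as an engineer would, in place of code of your own. Each camera call takes 0.05 s, during which the arm holds its last target. There are 200 camera calls.

### The job

The low white stirrer leans and rocks because its orange foot, at the near right corner, is too short. Without gripping or lifting anything, push the yellow wedge with the fingertips, thin end first, along the bench and under the orange foot until the foot sits on the wedge's flat part and the stirrer stands level. Then press down gently with the fingertips on the stirrer's casing corner above that foot to check that it stays firm, leave the wedge in place, and do not shove the stirrer away from its blue tape marks or disturb the small beaker, flask and vial beside it.

Things in the scene. Friction and masses are not known exactly. Their poses are not given: they have to be found in the camera images.
- stirrer: low white magnetic stirrer, loose, about 2.2 kg, square casing 190 x 190 mm from 22 to 56 mm above the bench, round steel plate on top (top at 64 mm). Origin: centre of the square, level with the good soles. x: front to back, y: left, z up when level. Rubber feet, 20 mm across, 75 mm from the middle each way; the front right one (orange) is 6 mm short, so it starts leaning 0.057 rad on to it.
- short_foot (a point): bottom of the orange short foot (ball-ended, 20 mm across); it touches the bench at the start and is about 6 mm up when the stirrer is level. It carries about 7 N. The bench top here is at z = -2 mm. The stirrer may slide back up to 20 mm as the wedge goes in.
- corner_top (a point): place to press: on the flat white rim of the casing above the orange foot, 15 mm in from the front and right edges, 56 mm above the bench when level, clear of the steel plate (144 mm across, 8 mm proud). A wall shelf hangs 0.5 m above the stirrer's back: stay low over it.
- wedge: yellow slippery plastic wedge, loose, 80 g, 110 x 44 mm, thin end to its +x, z up. Origin: on the sole, below the middle of the flat land. Along x: nose at +38 mm (1.2 mm thick), ramp to +12, flat land 6.4 mm thick from +12 to -16, then a step up to an 11 mm thick tail that stops the foot. Starts in front of the orange foot, pointing roughly at it, nose 20 to 65 mm short of its centre.
- wedge_tip (a point): middle of the wedge's thin nose edge, on the bench.
- wedge_back (a point): where to push: centre of the flat back face (56 mm wide, 28 mm tall, centre 14 mm up) of the upright block at the wedge's thick end, 72 mm behind the wedge's origin; the face looks along the wedge's -x. Pushing the wedge in takes 2 to 10 N; fully home, the step meets the foot and the wedge's origin is about 6 mm past the foot's centre.
- pp_beaker: bystander: small white cup-shaped beaker, 45 mm across, 54 mm tall, loose, front left of the stirrer; origin at the centre of its base.
- erlenmeyer_50: bystander: small clear conical flask, 60 mm across, 75 mm tall, loose, left of the stirrer; origin at the centre of its base.
- vial_f2: bystander: small vial with blue cap, 27 mm across, 56 mm tall, loose, to the left of the wedge; origin at the centre of its base.
Things that resemble listed ones, but are neither listed nor needed, are in the scene too. Of the things that look like the wedge, take the one that is farthest from the robot's base at the start.

How it is judged:
By the outcome, as a careful person would: the job done as asked, in the order asked, and still so for the second after the job is handed in, with the robot touching nothing.
It also fails if it takes over 56 s, if anything falls off the work surface, if the arm or the gripper's body presses on something with over 40 N, if the wrist force passes 120 N, or if a joint passes its speed limit or range.

## Working session

There is one attempt and no reset: what is moved stays moved. The work goes in short steps, Python scripts to look and compute and a tool call to move; the robot and the scene stay as the last step left them, time stands still between calls to the robot, and variables do not carry over. Pictures are saved under pics/ and viewed, at most 10 in all, crops included, and the job is handed in when it is done.

Besides the shell and the picture viewer there is one more tool, called after "Request:" by a JSON object that holds its "name" and its "arguments", one argument or row to a line. move_arm: Moves the arm, as the interface text tells. Shift numbers are shares of 10 cm and turn numbers shares of 2 rad, none past 1 either way. Its arguments: {"type":"object","properties":{"rows":{"type":"array","items":{"type":"object","properties":{"grip":{"type":"number"},"delta_pos":{"type":"array","items":{"type":"number","minimum":-1,"maximum":1}},"twist":{"type":"number","minimum":-1,"maximum":1}}}},"squeeze":{"type":"number"}},"required":["rows"]}

```bash
mkdir -p pics; cat > h.py <<'E'
from workcell import *
import cv2, numpy as np
def cam(n):
    f=grab_frame(n); f['R']=cv2.Rodrigues(np.array(f['rvec'],float))[0]; f['t']=np.array(f['tvec'],float).ravel(); f['K']=np.array(f['camera_matrix'],float); return f
def ray(f,px):
    d=f['R'].T@np.linalg.inv(f['K'])@np.array([px[0],px[1],1.]); return -f['R'].T@f['t'],d
def onz(f,px,z):
    o,d=ray(f,px); return o+d*(z-o[2])/d[2]
def proj(f,P):
    return cv2.projectPoints(np.array(P,float).reshape(-1,1,3),f['R'],f['t'],f['K'],None)[0].reshape(-1,2)
def tri(f,p,g,q):
    a,d=ray(f,p); b,e=ray(g,q); s=np.linalg.lstsq(np.c_[d,-e],b-a,rcond=None)[0]; u=a+d*s[0]; v=b+e*s[1]; return (u+v)/2,np.linalg.norm(u-v)
E
python3 - <<'E'
from h import *
s=get_state(); print(s['time'],s['tcp_pos'],s['tool_rot'],s['ft_force'],s['opening'])
for n in('scene','top'):
    f=cam(n); cv2.imwrite(f'pics/{n}0.png',f['img']); print(n,ray(f,(280,210)))
E
```

```text
0.0 [179.48586749 545.69319743 180.30991241] [-4.97000606e-01 -3.10169676e+00  2.71396279e-03] [-0.23236521  0.12447997 -0.42420813] 91.08390436352065
scene (array([ -1.73656515, 924.67233795, 547.33679491]), array([ 0.57254915, -0.63972865, -0.51290684]))
top (array([ 417.59972705,  341.45589789, 1011.63041689]), array([ 0.10432926, -0.02499639, -0.99434574]))
```

View pics/scene0.png

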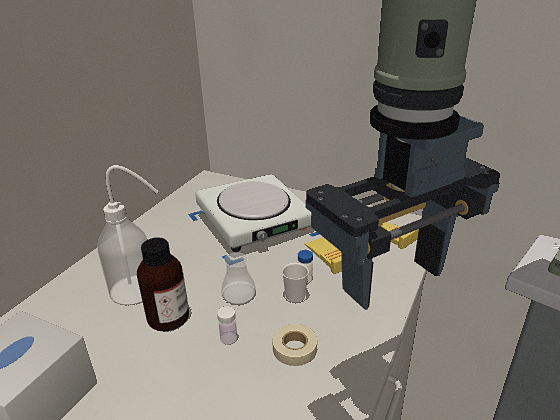

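View pics/top0.png

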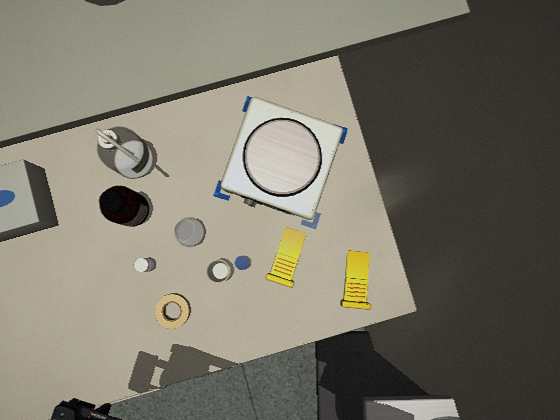

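The top view shows the stirrer at (284,157), with its near-right corner near (310,215). Two things could be taken for the wedge: A at (287,257), pointing at that corner, and B at (356,280). In the scene view they are at (328,252) and (400,235). The blue-capped vial is at (243,263) and the beaker at (220,270).

```bash
python3 - <<'E'
from h import *
f=cam('top'); im=f['img']; hsv=cv2.cvtColor(im,cv2.COLOR_BGR2HSV)
m=cv2.inRange(hsv,(18,120,90),(35,255,255))
m=cv2.morphologyEx(m,cv2.MORPH_CLOSE,np.ones((7,7)))
for c in cv2.findContours(m,0,2)[0]:
    if cv2.contourArea(c)<200: continue
    r=cv2.minAreaRect(c); p=[onz(f,q,5)[:2].round(1) for q in cv2.boxPoints(r)]
    ctr=onz(f,r[0],5); print(r,ctr.round(),'dist',np.hypot(*ctr[:2]).round()); print(p)
# stirrer casing
w=cv2.inRange(hsv,(0,0,200),(180,40,255))
cs=sorted(cv2.findContours(w,0,2)[0],key=cv2.contourArea)[-2:]
for c in cs:
    r=cv2.minAreaRect(c); print('w',r,[onz(f,q,56)[:2].round(1) for q in cv2.boxPoints(r)])
for n,p,z in(('vial',(243,263),56),('beaker',(220,270),54),('corner',(310,218),50)): print(n,onz(f,p,z).round())
cv2.imwrite('pics/crop.png',cv2.resize(im[80:330,190:430],None,fx=2.4,fy=2.4,interpolation=cv2.INTER_CUBIC))
E
```

```text
((358.45050048828125, 279.49505615234375), (28.45806121826172, 56.81661605834961), 5.710593223571777) [383. 165.   5.] dist 417.0
[array([331.5, 199.8]), array([441.7, 185.1]), array([435. , 129.1]), array([324.9, 144.4])]
((287.1500244140625, 256.5500183105469), (28.460500717163086, 55.33985900878906), 18.434947967529297) [431. 304.   5.] dist 527.0
[array([389. , 348.5]), array([491.7, 312. ]), array([472.8, 258.9]), array([370.4, 295.9])]
w ((220.2000274658203, 270.4000244140625), (14.310833930969238, 13.416406631469727), 63.43495178222656) [array([413.4, 448.2]), array([424.1, 425.8]), array([400.1, 414.1]), array([389.5, 436.5])]
w ((281.398681640625, 157.28953552246094), (94.66898345947266, 93.25320434570312), 19.29004669189453) [array([566.2, 427.5]), array([736.2, 366.6]), array([672.1, 196.3]), array([503.7, 259.8])]
vial [420. 389.  56.]
beaker [407. 432.  54.]
corner [502. 261.  50.]
```

View pics/crop.png

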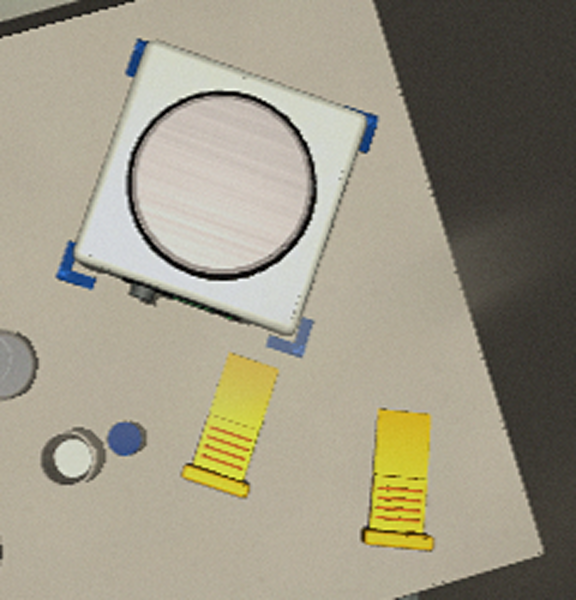

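Wedge A is the right one: it is about 527 mm from the base, against 417 mm for B. Its yaw is about -0.34, with the nose at (482,285) and the back at (380,322). The foot is near (532,273). I'll move to a look pose behind the wedge.

Request:
{"name": "move_arm", "arguments": {
  "rows": [
    {"grip": -0.4,"delta_pos": [0.2,-0.25,0],"twist": 0},
    {"grip": -0.4,"delta_pos": [0.4,-0.5,0],"twist": 0},
    {"grip": -0.4,"delta_pos": [0.6,-0.75,0],"twist": -0.01},
    {"grip": -0.4,"delta_pos": [0.75,-1,0],"twist": -0.01},
    {"grip": -0.4,"delta_pos": [0.75,-1,0],"twist": -0.01}
  ]
}}

```text
time: 0.65
tcp_pos: [255.8, 443.4, 181.0]
tool_rot: [0.533, 3.096, -0.003]
ft_force: [-0.1, 0.4, 0.1]
opening: 54.0
finger_force: 0.0
```

Request:
{"name": "move_arm", "arguments": {
  "rows": [
    {"grip": -0.4,"delta_pos": [0.2,-0.25,0],"twist": 0},
    {"grip": -0.4,"delta_pos": [0.4,-0.5,0],"twist": 0},
    {"grip": -0.4,"delta_pos": [0.6,-0.75,0],"twist": 0},
    {"grip": -0.4,"delta_pos": [0.75,-1,0],"twist": 0},
    {"grip": -0.4,"delta_pos": [0.75,-1,0],"twist": 0}
  ]
}}

```text
time: 1.15
tcp_pos: [330.6, 344.4, 181.1]
tool_rot: [0.533, 3.096, -0.001]
ft_force: [0.5, 0.8, 0.1]
opening: 27.4
finger_force: 0.0
```

```bash
python3 - <<'E'
from h import *
s=get_state(); print(s['time'],s['tcp_pos'],s['tool_rot'],s['ft_force'],s['opening'])
f=cam('wrist'); cv2.imwrite('pics/w1.png',f['img']); print(ray(f,(280,210)))
print(proj(f,[[532,273,0],[482,285.5,0],[380,322,14],[500,258,48]]))
np.savez('w1.npz',**{k:f[k] for k in('img','R','t','K')})
g=cam('top'); np.savez('t1.npz',**{k:g[k] for k in('img','R','t','K')})
E
```

```text
1.15 [330.6197365  344.44766445 181.07010668] [ 5.32725389e-01  3.09585415e+00 -1.36091039e-03] [0.51546555 0.77818075 0.07601344] 27.361238645852666
(array([267.89563829, 366.26279294, 385.81201662]), array([ 0.22644748, -0.05767996, -0.97258002]))
[[272.71702162 355.11619448]
 [268.72114109 318.4671015 ]
 [268.67845409 237.55200234]
 [250.34974675 362.7427325 ]]
```

View pics/w1.png

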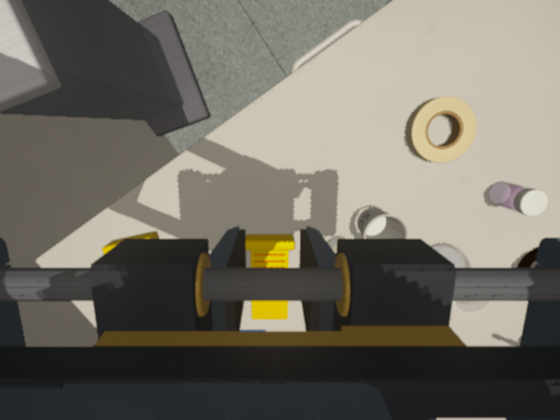

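The wrist view shows wedge A between the fingers, with its nose at about (269,318), which agrees with the top-view estimate. The stirrer is hidden by the gripper, so I'll refine the foot from the top and scene views.

```bash
python3 - <<'E'
from h import *
g=dict(np.load('t1.npz')); im=g['img']; hsv=cv2.cvtColor(im,cv2.COLOR_BGR2HSV)
# dark ring round plate
d=cv2.inRange(im,(0,0,0),(90,90,90)); roi=np.zeros_like(d); cv2.circle(roi,(283,157),46,255,-1); d&=roi
cs=[c for c in cv2.findContours(d,0,2)[0] if len(c)>60]
for c in cs:
    e=cv2.fitEllipse(c); P=onz(g,e[0],58); print('ring',e,P.round(1))
w=cv2.inRange(hsv,(0,0,150),(180,60,255)); 
# casing edges: gradient profile across each expected edge
gray=cv2.cvtColor(im,cv2.COLOR_BGR2GRAY).astype(np.float32)
P=P[:2]
for yaw in(-0.352,):
  x=np.array([np.cos(yaw),np.sin(yaw)]); y=np.array([-x[1],x[0]])
  for nm,a,b,sg in(('back',x,y,1),('front',x,y,-1),('left',y,x,1),('right',y,x,-1)):
    pts=[]
    for s in np.arange(-70,71,10):
        r=np.arange(80,112,.5); W=P+np.outer(sg*r,a)+s*b
        px=proj(g,np.c_[W,np.full(len(r),54)]).astype(np.float32)
        v=cv2.remap(gray,px[:,0].reshape(1,-1),px[:,1].reshape(1,-1),1).ravel()
        k=np.argmin(np.diff(cv2.GaussianBlur(v.reshape(1,-1),(9,1),0).ravel())); pts.append((s,r[k]))
    pts=np.array(pts); q=np.polyfit(pts[:,0],pts[:,1],1); print(nm,q.round(4),np.median(pts[:,1]),pts[:,1])
s=cam('scene'); fp=proj(s,[[530,273,3]])[0]; print('foot scene',fp)
cv2.imwrite('pics/s1.png',cv2.resize(s['img'][180:320,200:440],None,fx=3.2,fy=3.2,interpolation=cv2.INTER_CUBIC))
E
```

```text
ring ((282.0071105957031, 156.76519775390625), (77.58487701416016, 78.27839660644531), 141.1750030517578) [619.3 311.6  58. ]
back [7.30000e-03 9.23333e+01] 92.5 [90.5 91.5 92.5 93.  92.  92.5 93.5 91.  92.5 92.5 93.5 92.5 92.5 93.5
 91.5]
front [-3.20000e-03  9.31333e+01] 93.0 [93.5 93.  93.  93.5 93.5 93.  93.  93.5 93.5 93.  92.5 93.5 93.  92.5
 93. ]
left [9.30000e-03 9.22333e+01] 92.0 [92.  92.  92.  91.5 92.  91.5 91.5 92.5 92.5 92.5 92.5 92.  92.5 92.5
 94. ]
right [9.60000e-03 9.08667e+01] 90.5 [90.5 91.  90.  90.5 90.5 90.5 90.5 91.  90.5 90.5 91.5 91.  91.  91.5
 92.5]
foot scene [299.06890294 227.17400757]
```

View pics/s1.png

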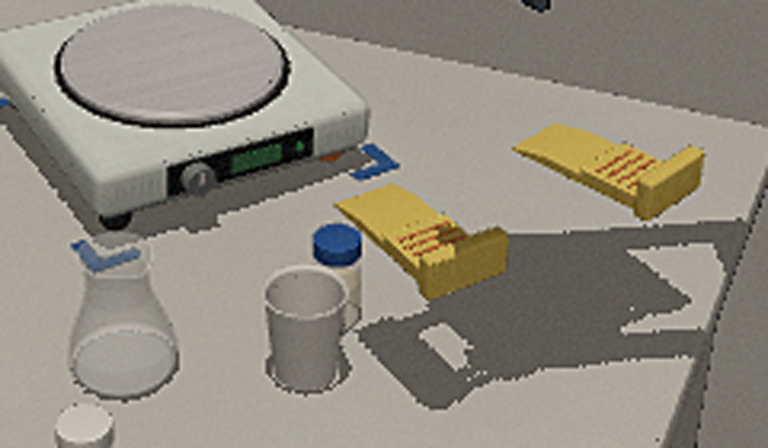

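Crop of the scene view: the orange foot shows at crop (330,156), which is px (303,229), beside the blue tape. Wedge A is in front of it at crop (420,240).

```bash
python3 - <<'E'
from h import *
s=cam('scene'); hsv=cv2.cvtColor(s['img'],cv2.COLOR_BGR2HSV)
m=cv2.inRange(hsv,(0,100,50),(14,255,255)); r=np.zeros_like(m); r[218:236,290:315]=1; m*=r
v,u=np.nonzero(m); print(sorted(zip(u.tolist(),v.tolist())))
print('orange at z=1',onz(s,(u.mean(),v.mean()),1).round(1), 'bottom',onz(s,((u.min()+u.max())/2,v.max()),-2).round(1))
for F in([526,269,-2],[530,272,-2],[526,269,8]): print(F,proj(s,[F]))
# wedge: nose corners in both
m=cv2.inRange(hsv,(18,120,80),(35,255,255)); m[:, 370:]=0
c=max(cv2.findContours(m,0,2)[0],key=cv2.contourArea).reshape(-1,2); p=c[c[:,0].argmin()]; print('nose left corner',p,onz(s,p,-1).round(1))
p=c[c[:,1].argmin()]; print('nose right corner',p,onz(s,p,-1).round(1))
E
```

```text
[(300, 229), (301, 229), (302, 229), (302, 230), (303, 228), (303, 229), (303, 230), (304, 228), (304, 229), (305, 228), (305, 229), (306, 227), (306, 228)]
orange at z=1 [521.4 269.5   1. ] bottom [521.8 270.2  -2. ]
[526, 269, -2] [[301.79868392 229.05486467]]
[530, 272, -2] [[299.37811442 229.00147025]]
[526, 269, 8] [[301.80611357 224.97918911]]
nose left corner [305 244] [486.4 308.1  -1. ]
nose right corner [320 238] [476.3 272.7  -1. ]
```

The foot is at about (525,269) and the wedge axis points at it to within 2 mm, so a straight push of about 85–90 mm along (0.942,-0.335) should work. I'll descend behind the block first.

Request:
{"name": "move_arm", "arguments": {
  "rows": [
    {"grip": -0.55,"delta_pos": [0.1,-0.06,-0.2],"twist": 0},
    {"grip": -0.55,"delta_pos": [0.19,-0.11,-0.5],"twist": 0},
    {"grip": -0.55,"delta_pos": [0.19,-0.11,-0.8],"twist": 0},
    {"grip": -0.55,"delta_pos": [0.19,-0.11,-0.9],"twist": 0},
    {"grip": -0.55,"delta_pos": [0.19,-0.11,-0.9],"twist": 0}
  ]
}}

```text
time: 1.85
tcp_pos: [347.5, 335.3, 90.0]
tool_rot: [-0.526, -3.095, 0.004]
ft_force: [-0.2, 0.6, 1.3]
opening: 20.6
finger_force: 0.0
```

Request:
{"name": "move_arm", "arguments": {
  "rows": [
    {"grip": -0.55,"delta_pos": [0,0,-0.2],"twist": 0},
    {"grip": -0.55,"delta_pos": [0,0,-0.4],"twist": 0},
    {"grip": -0.55,"delta_pos": [0,0,-0.6],"twist": 0},
    {"grip": -0.55,"delta_pos": [0,0,-0.75],"twist": 0},
    {"grip": -0.55,"delta_pos": [0,0,-0.82],"twist": 0}
  ]
}}

```text
time: 2.35
tcp_pos: [348.9, 336.2, 9.4]
tool_rot: [0.527, 3.097, 0.001]
ft_force: [0.7, 0.7, 0.1]
opening: 20.6
finger_force: 0.0
```

```bash
cat >> h.py <<'E'
def wedge(f,ymax=260):
    hsv=cv2.cvtColor(f['img'],cv2.COLOR_BGR2HSV); m=cv2.inRange(hsv,(18,120,90),(35,255,255)); m[:,335:]=0
    return cv2.morphologyEx(m,cv2.MORPH_CLOSE,np.ones((3,3)))
E
python3 - <<'E'
from h import *
s=get_state(); print(s['time'],s['tcp_pos'],s['tool_rot'],s['ft_force'],s['opening'])
f=cam('top'); g=cam('scene'); a=cv2.resize(f['img'][180:320,230:370],(400,400)); b=cv2.resize(g['img'][180:320,260:400],(400,400))
cv2.imwrite('pics/c2.png',np.hstack([a,b]))
E
```

```text
2.35 [348.88667696 336.16535437   9.42618126] [5.26796045e-01 3.09657439e+00 1.43706436e-03] [0.66526258 0.72831034 0.05343238] 20.561492892434433
```

View pics/c2.png

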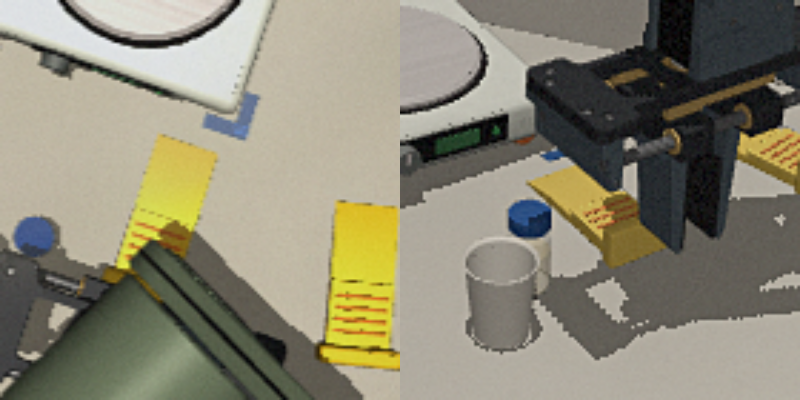

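The fingers are just behind the block at top crop (110,275), and the path to the foot is clear. Starting the push.

Request:
{"name": "move_arm", "arguments": {
  "rows": [
    {"grip": -0.55,"delta_pos": [0.07,-0.045,0],"twist": 0},
    {"grip": -0.55,"delta_pos": [0.14,-0.075,0],"twist": 0},
    {"grip": -0.55,"delta_pos": [0.22,-0.105,0],"twist": 0},
    {"grip": -0.55,"delta_pos": [0.3,-0.135,0],"twist": 0},
    {"grip": -0.55,"delta_pos": [0.37,-0.16,0],"twist": 0}
  ]
}}

```text
time: 2.95
tcp_pos: [386.8, 319.0, 9.5]
tool_rot: [0.529, 3.096, 0.001]
ft_force: [-0.1, -0.1, 0.5]
opening: 20.3
finger_force: 0.0
```

```bash
cat > chk.py <<'E'
from h import *
s=get_state(); print(s['time'],s['tcp_pos'].round(1),s['ft_force'].round(1))
f=cam('top'); m=wedge(f); c=max(cv2.findContours(m,0,2)[0],key=cv2.contourArea)
r=cv2.minAreaRect(c); print(r); print([onz(f,q,3)[:2].round(1).tolist() for q in cv2.boxPoints(r)])
d=cv2.inRange(f['img'],(0,0,0),(90,90,90)); roi=np.zeros_like(d); cv2.circle(roi,(283,155),48,255,-1); d&=roi
c=max(cv2.findContours(d,0,2)[0],key=cv2.contourArea); e=cv2.fitEllipse(c); print('plate',e[0],e[1],onz(f,e[0],58).round(1))
np.savez('tl.npz',**{k:f[k] for k in('img','R','t','K')})
E
python3 chk.py
```

```text
2.95 [386.8 319.    9.5] [-0.1 -0.1  0.5]
((290.7757263183594, 244.1422119140625), (21.488643646240234, 29.716888427734375), 17.818889617919922)
[[434.2, 325.8], [489.9, 306.7], [476.1, 266.3], [420.5, 285.7]]
plate (282.0229187011719, 156.77545166015625) (77.5875015258789, 78.23453521728516) [619.3 311.6  58. ]
```

```bash
python3 - <<'E'
from h import *
f=cam('top'); g=cam('scene'); a=cv2.resize(f['img'][180:320,230:370],(400,400)); b=cv2.resize(g['img'][180:320,260:400],(400,400))
cv2.imwrite('pics/c3.png',np.hstack([a,b])); print(get_state()['tcp_pos'],proj(f,[get_state()['tcp_pos']]),proj(g,[get_state()['tcp_pos']]))
E
```

```text
[386.23966035 318.98625189   9.15914463] [[280.03286008 279.49218345]] [[344.30602539 262.01844031]]
```

View pics/c3.png

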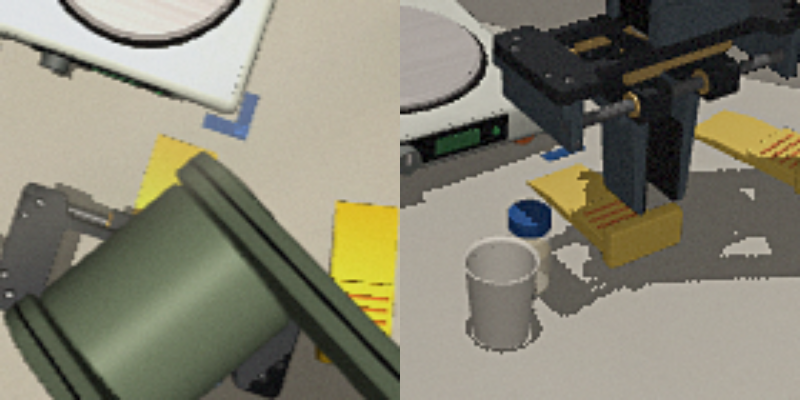

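The fingertips appear above the wedge tail, near crop (640,212), and the wedge hasn't moved. They seem to sit higher than I thought, so I'll check this by projection.

```bash
python3 - <<'E'
from h import *
s=get_state(); T=np.array(s['tcp_pos']); R=cv2.Rodrigues(np.array(s['tool_rot']))[0]; print(R.round(3)); g=cam('scene')
u=np.array([.942,-.335,0]); n=np.array([.335,.942,0])
for z in(9,20,30,40):
    P=[T*[1,1,0]+[0,0,z]+n*a+u*b for a,b in((24,-16),(24,16),(10,-16),(-24,-16),(-10,-16))]
    print(z,((proj(g,P)-[260,180])*400/140+[400,0]).round().astype(int).tolist())
# block corners predicted for unmoved wedge
B=[[380,322,0]+n*a+[0,0,z] for a in(-28,28) for z in(-2,26)]
print(((proj(g,B)-[260,180])*400/140+[400,0]).round().astype(int).tolist())
f=cam('wrist'); print(proj(f,B).round().tolist(),proj(f,[T]).round().tolist())
cv2.imwrite('pics/w2.png',f['img'][180:360,120:440])
E
```

```text
[[-0.943  0.332  0.   ]
 [ 0.332  0.943  0.   ]
 [ 0.     0.    -1.   ]]
9 [[624, 260], [595, 233], [643, 253], [687, 236], [669, 243]]
20 [[625, 246], [596, 219], [644, 239], [688, 222], [670, 229]]
30 [[626, 233], [596, 207], [644, 226], [689, 209], [671, 216]]
40 [[627, 220], [597, 194], [645, 213], [690, 196], [672, 203]]
[[681, 241], [684, 205], [609, 268], [611, 233]]
[[231.0, 223.0], [225.0, 236.0], [318.0, 223.0], [325.0, 236.0]] [[273.0, 238.0]]
```

```bash
python3 -c "
import cv2;i=cv2.imread('pics/w2.png');cv2.imwrite('pics/w2b.png',cv2.resize(i,None,fx=2.4,fy=2.4,interpolation=2))"
```

```text
(no output)
```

View pics/w2b.png

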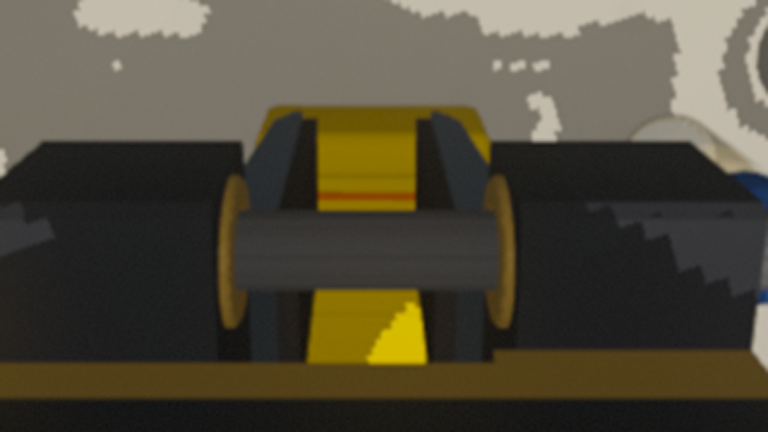

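```bash
python3 - <<'E'
from h import *
g=cam('scene'); T=np.array([179.5,545.7,0]); n=np.array([.312,.949,0]); u=np.array([.949,-.312,0])
for z in(180,195,210): print(z,proj(g,[T+[0,0,z]+n*a+u*b for a in(45.5,59,-45.5,-59) for b in(-16,16)]).round().tolist())
s=get_state(); print(s['time'],s['joints'],s['tcp_pos'])
E
```

```text
180 [[366.0, 331.0], [347.0, 312.0], [356.0, 336.0], [337.0, 317.0], [430.0, 299.0], [410.0, 284.0], [439.0, 295.0], [418.0, 280.0]]
195 [[367.0, 320.0], [348.0, 302.0], [357.0, 325.0], [338.0, 306.0], [432.0, 289.0], [411.0, 274.0], [441.0, 285.0], [420.0, 270.0]]
210 [[368.0, 309.0], [349.0, 291.0], [358.0, 314.0], [338.0, 296.0], [434.0, 278.0], [413.0, 263.0], [443.0, 274.0], [422.0, 259.0]]
3.25 [ 6.68572387e-01  3.84355923e-01  1.96723307e+00  2.25979848e-04
  7.90496683e-01 -5.64610548e-01] [385.34744381 319.12926492   9.05701833]
```

In both pictures (start and now) the true fingertips sit about 30 mm above the reported TCP, so they rode over the block without touching it. I'll back off, lower by about 25 mm and check from the camera.

Request:
{"name": "move_arm", "arguments": {
  "rows": [
    {"grip": -0.55,"delta_pos": [-0.12,0.04,0.03],"twist": 0},
    {"grip": -0.55,"delta_pos": [-0.24,0.085,0.03],"twist": 0},
    {"grip": -0.55,"delta_pos": [-0.38,0.135,0.03],"twist": 0},
    {"grip": -0.55,"delta_pos": [-0.38,0.135,0],"twist": 0},
    {"grip": -0.55,"delta_pos": [-0.38,0.135,0],"twist": 0}
  ]
}}

```text
time: 3.75
tcp_pos: [346.8, 332.9, 8.9]
tool_rot: [-0.525, -3.097, 0.001]
ft_force: [-0.0, 0.3, 0.0]
opening: 20.8
finger_force: 0.0
```

Request:
{"name": "move_arm", "arguments": {
  "rows": [
    {"grip": -0.55,"delta_pos": [0,0,-0.06],"twist": 0},
    {"grip": -0.55,"delta_pos": [0,0,-0.12],"twist": 0},
    {"grip": -0.55,"delta_pos": [0,0,-0.18],"twist": 0},
    {"grip": -0.55,"delta_pos": [0,0,-0.22],"twist": 0},
    {"grip": -0.55,"delta_pos": [0,0,-0.22],"twist": 0}
  ]
}}

```text
time: 4.25
tcp_pos: [347.4, 332.2, -13.7]
tool_rot: [-0.528, -3.096, 0.002]
ft_force: [0.4, -0.4, 0.0]
opening: 21.2
finger_force: 0.0
```

```bash
python3 - <<'E'
from h import *
s=get_state(); T=np.array(s['tcp_pos']); g=cam('scene'); print(T,s['ft_force'])
u=np.array([.942,-.335,0]); n=np.array([.335,.942,0])
for z in(0,10,20): print(z,((proj(g,[T*[1,1,0]+[0,0,z]+n*a+u*b for a,b in((24,-16),(24,16),(10,-16),(-24,-16),(-10,-16))])-[280,200])*6).round().astype(int).tolist())
cv2.imwrite('pics/c4.png',cv2.resize(g['img'][200:300,280:410],None,fx=6,fy=6,interpolation=2))
E
```

```text
[347.35391889 332.16749745 -13.69017517] [ 0.38998507 -0.35609743  0.02921077]
0 [[435, 526], [370, 465], [474, 510], [567, 472], [529, 487]]
10 [[437, 499], [371, 439], [476, 483], [570, 445], [532, 460]]
20 [[439, 471], [373, 412], [478, 455], [573, 418], [534, 433]]
```

View pics/c4.png

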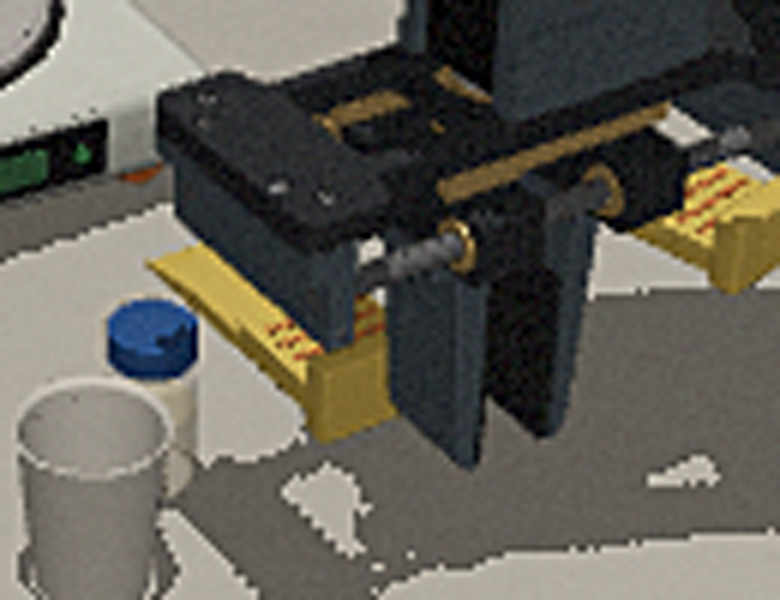

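```bash
python3 - <<'E'
from h import *
s=get_state(); T=np.array(s['tcp_pos']); g=cam('scene')
u=np.array([.942,-.335,0]); n=np.array([.335,.942,0])
for z in(55,65,80,95): print(z,((proj(g,[T*[1,1,0]+[0,0,z]+n*a+u*b for a,b in((89,-38),(89,38),(-89,-38),(59,-16),(59,16),(72,-16),(72,16))])-[280,200])*6).round().astype(int).tolist())
E
```

```text
55 [[295, 493], [143, 345], [809, 290], [341, 412], [275, 352], [301, 428], [236, 367]]
65 [[296, 463], [143, 316], [813, 262], [342, 383], [276, 323], [302, 398], [237, 338]]
80 [[298, 417], [143, 272], [820, 218], [344, 338], [277, 279], [304, 353], [238, 294]]
95 [[300, 371], [143, 228], [826, 174], [347, 293], [279, 235], [306, 308], [239, 249]]
```

The whole tool is consistently about 30 mm higher than reported (the body bottom shows it too). I'll lower 7 mm more, to a true tip height of about 9 mm, then push.

Request:
{"name": "move_arm", "arguments": {
  "rows": [
    {"grip": -0.55,"delta_pos": [0,0,-0.03],"twist": 0},
    {"grip": -0.55,"delta_pos": [0,0.01,-0.065],"twist": 0},
    {"grip": -0.55,"delta_pos": [0.03,0.005,-0.065],"twist": 0},
    {"grip": -0.55,"delta_pos": [0.09,-0.015,-0.065],"twist": 0},
    {"grip": -0.55,"delta_pos": [0.15,-0.035,-0.065],"twist": 0}
  ]
}}

```text
time: 4.85
tcp_pos: [363.3, 329.2, -19.2]
tool_rot: [0.528, 3.097, 0.001]
ft_force: [-2.2, 0.6, 0.8]
opening: 20.6
finger_force: 0.1
```

Request:
{"name": "move_arm", "arguments": {
  "rows": [
    {"grip": -0.55,"delta_pos": [0.05,-0.018,0],"twist": 0},
    {"grip": -0.55,"delta_pos": [0.1,-0.036,0],"twist": 0},
    {"grip": -0.55,"delta_pos": [0.15,-0.053,0],"twist": 0},
    {"grip": -0.55,"delta_pos": [0.2,-0.071,0],"twist": 0},
    {"grip": -0.55,"delta_pos": [0.25,-0.09,0],"twist": 0}
  ]
}}

```text
time: 5.35
tcp_pos: [388.1, 320.0, -19.3]
tool_rot: [-0.528, -3.097, -0.0]
ft_force: [-1.2, 0.1, -0.3]
opening: 20.4
finger_force: 0.1
```

```bash
python3 chk.py
```

```text
5.35 [388.1 320.  -19.3] [-1.2  0.1 -0.3]
((293.67767333984375, 236.2992401123047), (22.10420036315918, 40.12526321411133), 17.87869644165039)
[[440.1, 323.7], [515.5, 297.7], [501.1, 256.1], [425.9, 282.5]]
plate (281.9972229003906, 156.7513427734375) (77.57254791259766, 78.28225708007812) [619.4 311.6  58. ]
```

The wedge is moving straight: nose at (508,277), yaw -0.33, about 62 mm left to home. Continuing.

Request:
{"name": "move_arm", "arguments": {
  "rows": [
    {"grip": -0.55,"delta_pos": [0.06,-0.022,0],"twist": 0},
    {"grip": -0.55,"delta_pos": [0.12,-0.045,0],"twist": 0},
    {"grip": -0.55,"delta_pos": [0.18,-0.067,0],"twist": 0},
    {"grip": -0.55,"delta_pos": [0.24,-0.09,0],"twist": 0},
    {"grip": -0.55,"delta_pos": [0.3,-0.11,0],"twist": 0}
  ]
}}

```text
time: 5.9
tcp_pos: [415.7, 308.8, -19.5]
tool_rot: [-0.529, -3.092, 0.002]
ft_force: [-6.6, 2.5, 3.9]
opening: 20.4
finger_force: 3.4
```

```bash
python3 chk.py
```

```text
5.9 [415.7 308.8 -19.5] [-6.6  2.5  3.9]
((292.80413818359375, 223.2659149169922), (11.173786163330078, 19.243743896484375), 16.389541625976562)
[[481.5, 307.6], [518.1, 296.0], [511.4, 274.8], [474.9, 286.4]]
plate (281.6550598144531, 156.0239715576172) (77.3237533569336, 78.01849365234375) [620.8 312.2  58. ]
```

Request:
{"name": "move_arm", "arguments": {
  "rows": [
    {"grip": -0.55,"delta_pos": [0.04,-0.014,0],"twist": 0},
    {"grip": -0.55,"delta_pos": [0.08,-0.028,0],"twist": 0},
    {"grip": -0.55,"delta_pos": [0.12,-0.042,0],"twist": 0},
    {"grip": -0.55,"delta_pos": [0.16,-0.056,0],"twist": 0},
    {"grip": -0.55,"delta_pos": [0.2,-0.07,0],"twist": 0}
  ]
}}

```text
time: 6.45
tcp_pos: [435.5, 301.9, -19.6]
tool_rot: [-0.529, -3.092, 0.002]
ft_force: [-8.1, 3.1, 4.5]
opening: 20.7
finger_force: 4.6
```

```bash
python3 chk.py
```

```text
6.45 [435.5 301.9 -19.6] [-8.1  3.1  4.5]
((291.2200012207031, 214.4600067138672), (2.5999999046325684, 5.0), 53.13010025024414)
[[513.3, 299.5], [519.1, 291.4], [514.9, 288.4], [509.1, 296.5]]
plate (281.72088623046875, 155.75057983398438) (77.10472106933594, 77.87833404541016) [621.3 312.1  58. ]
```

The force is steady at 8–9 N. The foot should now be on the land, about 12 mm from the step. I'll push 9 mm more, gently.

Request:
{"name": "move_arm", "arguments": {
  "rows": [
    {"grip": -0.55,"delta_pos": [0.02,-0.007,0],"twist": 0},
    {"grip": -0.55,"delta_pos": [0.04,-0.014,0],"twist": 0},
    {"grip": -0.55,"delta_pos": [0.06,-0.021,0],"twist": 0},
    {"grip": -0.55,"delta_pos": [0.08,-0.028,0],"twist": 0},
    {"grip": -0.55,"delta_pos": [0.09,-0.032,0],"twist": 0}
  ]
}}

```text
time: 7.0
tcp_pos: [443.5, 298.2, -19.8]
tool_rot: [-0.529, -3.09, 0.004]
ft_force: [-9.6, 2.5, 4.4]
opening: 20.8
finger_force: 4.5
```

```bash
python3 chk.py
```

```text
7.0 [443.5 298.2 -19.8] [-9.6  2.5  4.4]
((167.0, 320.0), (0.0, 0.0), 0.0)
[[312.2, 540.4], [312.2, 540.4], [312.2, 540.4], [312.2, 540.4]]
plate (282.9178771972656, 154.66148376464844) (77.15461730957031, 77.75150299072266) [623.4 309.8  58. ]
```

The plate has begun to shift by about 3 mm, so the step may be meeting the foot. I'll back off and look.

Request:
{"name": "move_arm", "arguments": {
  "rows": [
    {"grip": -0.55,"delta_pos": [-0.15,0.053,0],"twist": 0},
    {"grip": -0.55,"delta_pos": [-0.35,0.125,0],"twist": 0},
    {"grip": -0.55,"delta_pos": [-0.65,0.23,0.1],"twist": 0},
    {"grip": -0.55,"delta_pos": [-0.85,0.3,0.5],"twist": 0},
    {"grip": -0.55,"delta_pos": [-0.95,0.34,0.95],"twist": 0}
  ]
}}

```text
time: 7.55
tcp_pos: [349.1, 332.5, 75.5]
tool_rot: [-0.525, -3.096, 0.005]
ft_force: [1.0, 0.7, -0.0]
opening: 20.4
finger_force: 0.0
```

Request:
{"name": "move_arm", "arguments": {
  "rows": [
    {"grip": -0.55,"delta_pos": [-0.1,0.2,0.2],"twist": 0},
    {"grip": -0.55,"delta_pos": [-0.2,0.5,0.4],"twist": 0},
    {"grip": -0.55,"delta_pos": [-0.4,0.8,0.5],"twist": 0},
    {"grip": -0.55,"delta_pos": [-0.6,1,0.5],"twist": 0},
    {"grip": -0.55,"delta_pos": [-0.6,1,0.5],"twist": 0}
  ]
}}

```text
time: 8.05
tcp_pos: [290.1, 435.7, 126.2]
tool_rot: [0.522, 3.097, 0.005]
ft_force: [0.0, -0.9, -0.4]
opening: 20.4
finger_force: 0.0
```

```bash
python3 chk.py; python3 - <<'E'
from h import *
f=dict(np.load('tl.npz')); g=cam('scene'); a=cv2.resize(f['img'][90:310,190:370],None,fx=2.2,fy=2.2,interpolation=2); b=cv2.resize(g['img'][170:280,200:300+55],None,fx=2.5,fy=2.5,interpolation=2)
b=cv2.copyMakeBorder(b,0,a.shape[0]-b.shape[0],0,0,0); cv2.imwrite('pics/c5.png',np.hstack([a,b]))
E
```

```text
8.05 [290.1 435.7 126.2] [ 0.  -0.9 -0.4]
((298.2384948730469, 227.40771484375), (28.123300552368164, 27.67953872680664), 19.440034866333008)
[[472.0, 316.4], [523.7, 297.0], [504.0, 244.6], [452.5, 264.3]]
plate (282.921630859375, 154.74172973632812) (77.14556884765625, 77.89013671875) [623.2 309.8  58. ]
```

View pics/c5.png

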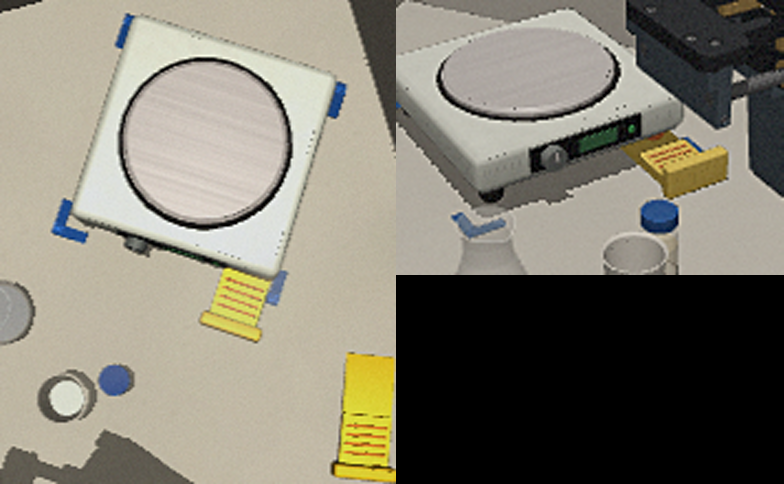

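The wedge is under the front-right corner: block at top crop (232,326), with the beaker, vial and flask undisturbed. My numbers put the foot about 1–2 mm behind the wedge origin, which is mid-land. Next I'll go over the corner point, near (521,263), with the fingers shut to press.

Request:
{"name": "move_arm", "arguments": {
  "rows": [
    {"grip": -1,"delta_pos": [0.2,-0.15,0],"twist": 0},
    {"grip": -1,"delta_pos": [0.4,-0.3,0],"twist": 0},
    {"grip": -1,"delta_pos": [0.6,-0.45,0],"twist": 0},
    {"grip": -1,"delta_pos": [0.8,-0.6,0],"twist": 0},
    {"grip": -1,"delta_pos": [0.9,-0.7,0],"twist": 0}
  ]
}}

```text
time: 8.65
tcp_pos: [383.5, 361.1, 125.4]
tool_rot: [0.532, 3.095, -0.001]
ft_force: [-0.2, 0.7, 0.2]
opening: 0.5
finger_force: 0.0
```

Request:
{"name": "move_arm", "arguments": {
  "rows": [
    {"grip": -1,"delta_pos": [0.2,-0.15,0],"twist": 0},
    {"grip": -1,"delta_pos": [0.4,-0.3,0],"twist": 0},
    {"grip": -1,"delta_pos": [0.6,-0.45,0],"twist": 0},
    {"grip": -1,"delta_pos": [0.8,-0.6,0],"twist": 0},
    {"grip": -1,"delta_pos": [0.9,-0.68,0],"twist": 0}
  ]
}}

```text
time: 9.15
tcp_pos: [473.0, 293.4, 125.5]
tool_rot: [0.531, 3.096, -0.0]
ft_force: [0.2, 0.6, 0.1]
opening: 0.3
finger_force: 0.0
```

Request:
{"name": "move_arm", "arguments": {
  "rows": [
    {"grip": -1,"delta_pos": [0.2,-0.15,0],"twist": 0},
    {"grip": -1,"delta_pos": [0.4,-0.3,0],"twist": 0},
    {"grip": -1,"delta_pos": [0.51,-0.34,0],"twist": 0},
    {"grip": -1,"delta_pos": [0.51,-0.34,-0.2],"twist": 0},
    {"grip": -1,"delta_pos": [0.51,-0.34,-0.4],"twist": 0}
  ]
}}

```text
time: 9.65
tcp_pos: [523.0, 261.4, 85.6]
tool_rot: [0.529, 3.096, 0.002]
ft_force: [-0.9, -0.4, 0.4]
opening: 0.4
finger_force: 0.0
```

```bash
python3 - <<'E'
from h import *
s=get_state(); T=np.array(s['tcp_pos']); print(s['time'],T,s['ft_force'],s['opening'])
E
```

```text
9.65 [523.04321382 261.38944585  85.59961819] [-0.89609936 -0.40445447  0.40815289] 0.42445795918498963
```

Request:
{"name": "move_arm", "arguments": {
  "rows": [
    {"grip": -1,"delta_pos": [-0.01,0.01,-0.15],"twist": 0},
    {"grip": -1,"delta_pos": [-0.01,0.01,-0.3],"twist": 0},
    {"grip": -1,"delta_pos": [-0.01,0.01,-0.4],"twist": 0},
    {"grip": -1,"delta_pos": [-0.01,0.01,-0.48],"twist": 0},
    {"grip": -1,"delta_pos": [-0.01,0.01,-0.52],"twist": 0}
  ]
}}

```text
time: 10.15
tcp_pos: [521.3, 262.2, 33.1]
tool_rot: [-0.528, -3.096, 0.0]
ft_force: [0.4, -1.0, -0.3]
opening: 0.3
finger_force: 0.0
```

Request:
{"name": "move_arm", "arguments": {
  "rows": [
    {"grip": -1,"delta_pos": [0,0,-0.01],"twist": 0},
    {"grip": -1,"delta_pos": [0,0,-0.02],"twist": 0},
    {"grip": -1,"delta_pos": [0,0,-0.03],"twist": 0},
    {"grip": -1,"delta_pos": [0,0,-0.04],"twist": 0},
    {"grip": -1,"delta_pos": [0,0,-0.05],"twist": 0}
  ]
}}

```text
time: 10.65
tcp_pos: [521.8, 262.1, 28.9]
tool_rot: [0.528, 3.096, 0.001]
ft_force: [-0.2, 0.7, -0.7]
opening: 0.8
finger_force: 0.0
```

Request:
{"name": "move_arm", "arguments": {
  "rows": [
    {"grip": -1,"delta_pos": [0,0,-0.006],"twist": 0},
    {"grip": -1,"delta_pos": [0,0,-0.012],"twist": 0},
    {"grip": -1,"delta_pos": [0,0,-0.018],"twist": 0},
    {"grip": -1,"delta_pos": [0,0,-0.024],"twist": 0},
    {"grip": -1,"delta_pos": [0,0,-0.03],"twist": 0}
  ]
}}

```text
time: 11.15
tcp_pos: [521.7, 262.0, 25.6]
tool_rot: [-0.528, -3.097, -0.0]
ft_force: [0.3, -0.4, -0.0]
opening: 0.5
finger_force: 0.0
```

```bash
python3 chk.py | tail -1
```

```text
plate (282.425537109375, 156.01063537597656) (72.0942611694336, 86.82660675048828) [620.8 310.8  58. ]
```

Request:
{"name": "move_arm", "arguments": {
  "rows": [
    {"grip": -1,"delta_pos": [0,0,-0.006],"twist": 0},
    {"grip": -1,"delta_pos": [0,0,-0.012],"twist": 0},
    {"grip": -1,"delta_pos": [0,0,-0.018],"twist": 0},
    {"grip": -1,"delta_pos": [0,0,-0.024],"twist": 0},
    {"grip": -1,"delta_pos": [0,0,-0.024],"twist": 0}
  ]
}}

```text
time: 11.7
tcp_pos: [521.6, 262.0, 23.2]
tool_rot: [-0.528, -3.097, 0.0]
ft_force: [0.3, -0.4, -0.4]
opening: 0.6
finger_force: 0.0
```

Request:
{"name": "move_arm", "arguments": {
  "rows": [
    {"grip": -1,"delta_pos": [0,0,-0.005],"twist": 0},
    {"grip": -1,"delta_pos": [0,0,-0.01],"twist": 0},
    {"grip": -1,"delta_pos": [0,0,-0.015],"twist": 0},
    {"grip": -1,"delta_pos": [0,0,-0.02],"twist": 0},
    {"grip": -1,"delta_pos": [0,0,-0.02],"twist": 0}
  ]
}}

```text
time: 12.2
tcp_pos: [521.7, 262.0, 21.4]
tool_rot: [0.528, 3.097, 0.0]
ft_force: [-0.1, -0.6, 1.1]
opening: -0.0
finger_force: 0.6
```

Request:
{"name": "move_arm", "arguments": {
  "rows": [
    {"grip": -1,"delta_pos": [0,0,-0.003],"twist": 0},
    {"grip": -1,"delta_pos": [0,0,-0.006],"twist": 0},
    {"grip": -1,"delta_pos": [0,0,-0.01],"twist": 0},
    {"grip": -1,"delta_pos": [0,0,-0.01],"twist": 0},
    {"grip": -1,"delta_pos": [0,0,-0.01],"twist": 0}
  ]
}}

```text
time: 12.7
tcp_pos: [521.7, 262.0, 21.3]
tool_rot: [0.528, 3.097, 0.0]
ft_force: [-2.1, -0.1, 8.8]
opening: 0.2
finger_force: 3.7
```

It is firm: 8.8 N with no sinking. I'll hold briefly, then lift off and withdraw.

Request:
{"name": "move_arm", "arguments": {
  "rows": [
    {"grip": -1,"delta_pos": [0,0,-0.002],"twist": 0},
    {"grip": -1,"delta_pos": [0,0,-0.002],"twist": 0},
    {"grip": -1,"delta_pos": [0,0,-0.002],"twist": 0},
    {"grip": -1,"delta_pos": [0,0,-0.002],"twist": 0},
    {"grip": -1,"delta_pos": [0,0,-0.002],"twist": 0}
  ]
}}

```text
time: 13.2
tcp_pos: [521.6, 262.0, 21.2]
tool_rot: [0.528, 3.097, 0.0]
ft_force: [-2.8, -1.6, 8.1]
opening: 0.5
finger_force: 4.3
```

Request:
{"name": "move_arm", "arguments": {
  "rows": [
    {"grip": -1,"delta_pos": [0,0,0.03],"twist": 0},
    {"grip": -1,"delta_pos": [0,0,0.1],"twist": 0},
    {"grip": -1,"delta_pos": [0,0,0.3],"twist": 0},
    {"grip": -1,"delta_pos": [0,0,0.6],"twist": 0},
    {"grip": -1,"delta_pos": [0,0,0.9],"twist": 0}
  ]
}}

```text
time: 13.7
tcp_pos: [521.4, 261.9, 110.8]
tool_rot: [-0.528, -3.096, 0.001]
ft_force: [0.5, -0.0, 0.5]
opening: 0.4
finger_force: 0.0
```

Request:
{"name": "move_arm", "arguments": {
  "rows": [
    {"grip": -1,"delta_pos": [-0.2,0.15,0],"twist": 0},
    {"grip": -1,"delta_pos": [-0.4,0.3,0],"twist": 0},
    {"grip": -1,"delta_pos": [-0.6,0.45,0],"twist": 0},
    {"grip": -1,"delta_pos": [-0.8,0.6,0],"twist": 0},
    {"grip": -1,"delta_pos": [-1,0.75,0],"twist": 0}
  ]
}}

```text
time: 14.2
tcp_pos: [421.0, 337.6, 110.3]
tool_rot: [0.528, 3.097, 0.001]
ft_force: [-0.1, 0.0, -0.2]
opening: 0.2
finger_force: 0.0
```

Request:
{"name": "move_arm", "arguments": {
  "rows": [
    {"grip": -1,"delta_pos": [-0.2,0.15,0],"twist": 0},
    {"grip": -1,"delta_pos": [-0.4,0.35,0],"twist": 0},
    {"grip": -1,"delta_pos": [-0.6,0.6,0],"twist": 0},
    {"grip": -1,"delta_pos": [-0.8,0.8,0],"twist": 0},
    {"grip": -1,"delta_pos": [-1,1,0],"twist": 0}
  ]
}}

```text
time: 14.7
tcp_pos: [320.9, 437.9, 110.3]
tool_rot: [0.528, 3.097, 0.001]
ft_force: [1.2, 0.9, 0.5]
opening: 0.6
finger_force: 0.0
```

```bash
python3 chk.py; python3 - <<'E'
from h import *
f=dict(np.load('tl.npz')); gray=cv2.cvtColor(f['img'],cv2.COLOR_BGR2GRAY).astype(np.float32); P=np.array([623.2,309.8])
for Pc in(P,):
  yaw=-.355; x=np.array([np.cos(yaw),np.sin(yaw)]); y=np.array([-x[1],x[0]])
  for nm,a,b,sg in(('back',x,y,1),('front',x,y,-1),('left',y,x,1),('right',y,x,-1)):
    L=[]
    for s in np.arange(-65,66,10):
        r=np.arange(80,112,.5); W=P+np.outer(sg*r,a)+s*b; px=proj(f,np.c_[W,np.full(len(r),54)]).astype(np.float32)
        v=cv2.remap(gray,px[:,0].reshape(1,-1),px[:,1].reshape(1,-1),1); L.append((s,r[np.argmin(np.diff(cv2.GaussianBlur(v,(9,1),0).ravel()))]))
    L=np.array(L); print(nm,np.polyfit(L[:,0],L[:,1],1).round(4))
E
```

```text
14.7 [320.9 437.9 110.3] [1.2 0.9 0.5]
((298.4246520996094, 227.53424072265625), (28.089874267578125, 27.855792999267578), 20.556045532226562)
[[472.3, 316.4], [523.9, 295.8], [503.3, 243.9], [451.8, 264.7]]
plate (282.9717712402344, 154.7570343017578) (77.18612670898438, 77.74189758300781) [623.2 309.7  58. ]
back [-5.14000e-02  9.07857e+01]
front [3.12000e-02 9.26429e+01]
left [4.19000e-02 9.14643e+01]
right [-3.08000e-02  9.13571e+01]
```

The press was firm, the wedge stayed put, and the stirrer turned only about 2°. I'll do one numeric level check in the scene view: the height of the right top edge near the back and near the front.

Request:
{"name": "move_arm", "arguments": {
  "rows": [
    {"grip": -1,"delta_pos": [-0.2,0.2,0.1],"twist": 0},
    {"grip": -1,"delta_pos": [-0.4,0.4,0.2],"twist": 0},
    {"grip": -1,"delta_pos": [-0.6,0.6,0.4],"twist": 0},
    {"grip": -1,"delta_pos": [-0.8,0.8,0.6],"twist": 0},
    {"grip": -1,"delta_pos": [-1,0.9,0.8],"twist": 0}
  ]
}}

```text
time: 15.25
tcp_pos: [220.9, 528.4, 190.8]
tool_rot: [-0.527, -3.097, -0.001]
ft_force: [0.3, 0.0, -0.6]
opening: 0.5
finger_force: 0.0
```

```bash
python3 - <<'E'
from h import *
old=cv2.imread('pics/scene0.png'); g=cam('scene')
def run(im,C,yaw,tag):
    gray=cv2.cvtColor(im,cv2.COLOR_BGR2GRAY).astype(np.float32); x=np.array([np.cos(yaw),np.sin(yaw)]); y=np.array([-x[1],x[0]])
    # front top edge: white top face -> shaded front face; right edge: casing -> bench
    for nm,pts in(('right',[(s,-94) for s in(-80,-60,-40,-20,0,20,40,60,80)]),('front',[(-94,s) for s in(-80,-60,-40,-20,0,20,40,60,80)])):
        out=[]
        for a,b in pts:
            z=np.arange(35,72,.5); W=np.c_[np.tile(C+a*x+b*y,(len(z),1)),z]; px=proj(g,W).astype(np.float32)
            v=cv2.GaussianBlur(cv2.remap(gray,px[:,0].reshape(1,-1),px[:,1].reshape(1,-1),1),(9,1),0).ravel(); d=np.diff(v)
            k=np.argmin(d) if nm=='right' else np.argmax(d); out.append((float(z[k]),round(float(d[k]),1)))
        print(tag,nm,out)
s1=cv2.imread('pics/s1.png'); o=g['img'].copy(); o[180:320,200:440]=cv2.resize(s1,(240,140),interpolation=cv2.INTER_AREA)
run(o,np.array([619.3,311.6]),-.355,'before'); run(g['img'],np.array([623.2,309.7]),-.316,'now')
E
```

```text
before right [(39.0, -2.1), (39.0, -4.0), (67.0, -9.8), (60.0, -9.8), (53.0, -9.6), (66.0, -12.2), (62.0, -16.6), (45.5, -8.3), (44.5, -9.7)]
before front [(41.5, 3.8), (41.5, 4.0), (41.0, 17.2), (42.0, 19.6), (42.5, 17.7), (44.0, 21.7), (44.0, 17.8), (46.0, 4.2), (46.5, 4.0)]
now right [(69.5, -1.3), (58.0, -1.5), (70.0, -0.7), (65.5, -0.9), (52.0, -0.8), (62.5, -18.3), (46.5, -13.4), (47.5, -15.8), (47.0, -18.8)]
now front [(53.0, 1.0), (46.0, 4.3), (47.5, 21.9), (47.0, 24.2), (47.0, 26.1), (47.0, 26.6), (47.5, 25.1), (46.5, 3.6), (46.5, 4.7)]
```

The front edge sloped before (41.5 to 46.5 mm) and is now flat at about 47 mm, so the stirrer is level. Handing in.

```bash
python3 -c "
from workcell import *
print(close_job())"
```

```text
the job is handed in; nothing more can be done
None
```

I handed the job in at about 15 s: the wedge is under the orange foot (foot about mid-land by measurement, not pushed to the step), the stirrer stands level, and the corner held firm under about 9 N; the stirrer slid about 3 mm and turned about 2°, and the beaker, flask and vial were not touched.

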